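# Load the facing discs into the bonding plate, lock the keeper and rack the scraper

### The job

Get this loading plate ready for the press: slide every facing disc that is there along the plate until it drops flat into a pocket, one disc to a pocket and any pockets you like, always sliding them and never picking them up off the plate. When all the discs are down, pull the keeper bar towards the robot over their rims until it meets its stop. The scraper left lying on the plate must end lying flat in its wooden rack, blade pushed into the slot until it meets the back, and everything else on the counter stays where it is.

Things in the scene. Friction and masses are not known exactly. Their poses are not given: they have to be found in the camera images.
- plate: Fixed steel loading plate, 340 (x) by 410 (y) by 16 mm; origin at the centre of its underside, z up, +x away from the robot (yawed a little). Four round pockets in a row along y at x = +80 mm; the discs start at about x = -105 mm. A fence 28 mm high (12 mm above the plate's top face) runs outside the near edge (x = -170 mm) and both side edges (y = +-205 mm).
- pocket0 (a point): Centre of the first pocket (lowest y), at the level of the plate's top face (16 mm above its underside). Each pocket is 84 mm across and 5 mm deep. This one is at x = +80, y = -141 mm in the plate's frame.
- pocket1 (a point): The same for the second pocket, at x = +80, y = -47 mm.
- pocket2 (a point): The same for the third pocket, at x = +80, y = +47 mm.
- pocket3 (a point): The same for the fourth pocket, at x = +80, y = +141 mm.
- disc0: Loose facing disc of dark red fibre, 80 mm across, 9 mm thick, with a brass hub 30 mm across and 30 mm high on its centre (39 mm high in all), 0.1 to 0.2 kg. Origin at the centre of its underside, z up: level with the plate's top face when it stands on the plate, 5 mm lower when seated in a pocket. Three or four of the discs are present, the other absent (None from the start).
- disc1: Another disc like disc0.
- disc2: Another disc like disc0.
- disc3: Another disc like disc0.
- keeper (a joint): Travel in m of the keeper, a flat bar along the plate's far edge that slides towards the robot (the plate's -x): 0 to 0.003 at the start (open, near edge 45 mm beyond the pocket centres), 0.022 at its stop (closed, near edge 23 mm beyond them, over the rims of seated discs). It rubs with about 3 N. Its underside is 6.5 mm above the plate's top face: it clears seated discs only.
- keeper_handle (a point): Top centre of the upright handle at the middle of the keeper: a block 16 mm thick (plate's x), 50 mm wide (plate's y) and 34 mm high above the bar; its top is 63.5 mm above the plate's underside. Moves with the keeper.
- scraper: Loose flat scraper, 170 mm long, 0.18 kg, lying on the plate between discs and pockets. Origin mid-length at the underside, z up; steel blade to +x, 54 mm wide, 4 mm thick, bare from x = +15 to +85 mm; wooden handle 24 mm wide and 24 mm high from x = -85 to +15 mm. Handle and blade have one level underside. Best gripped across the handle near x = -20 mm.
- rack: Fixed wooden rack for the scraper, on the counter left or right of the plate. Origin at the centre of its underside, z up. Base board 190 (x) by 84 (y) by 10 mm; on its far end, x = +25 to +85 mm, a bridge 36 mm high with the slot in it. Racked, the scraper lies flat on the board, blade to +x, tip against the slot's back: its origin is then at x = -10, y = 0, z = 10 mm in the rack's frame.
- slot_mouth (a point): Middle of the mouth of the rack's slot, on the base board (x = +25, y = 0, z = 10 mm in the rack's frame). The slot is 60 mm wide and 10 mm high, opens to the rack's -x, and its back is at the rack's x = +75 mm. Two splayed cheeks, 20 mm high above the counter, lead into it from x = -3 mm, narrowing from about 74 to 60 mm.
- nut: Bystander: loose bronze hexagon adjuster nut, 60 mm across flats, 34 mm high, on the counter beyond the left rack place. Origin at the centre of its underside.
- socket: Bystander: loose chrome socket head, 54 mm across, 70 mm high, on the counter at the far right. Origin at the centre of its underside.
- brake_block: Bystander: loose cast brake block 170 by 75 mm, 57 mm high, on the other side of the plate from the rack. Origin at the centre of its underside.
There are look-alikes about, which are no part of the job. Leave any blue look-alike of the disc2 alone.

How it is judged:
By the outcome, as a careful person would: the job done as asked, in the order asked, and still so for the second after the job is handed in, with the robot touching nothing.
Of disc0, disc1, disc2, disc3 only 3 to 4 are there at a start; the rules pass over those that are not, and their reading is None.
At some moment in a run one of disc0, disc1, disc2, disc3, scraper may be knocked a few centimetres aside while the robot is not near it.
Once in a run the grip may slacken for a moment while it holds something.
It also fails if it takes over 210 s, if anything falls off the work surface, if the arm or the gripper's body presses on something with over 40 N, if the wrist force passes 120 N, or if a joint passes its speed limit or range.

### The arm

A 6-joint arm with a two-finger parallel gripper is mounted at the origin on the work surface. World frame = base frame: x ahead of the robot, y to its left, z up, the work surface at z = 0. Lengths are in m, angles in degrees, forces in N, time in s.
With the tool pointing down it reaches from about 0.25 to 0.725 m from the base axis. Payload 9.7 kg.
Tool frame: the origin (TCP) lies at the very end of the fingers, on their centre line; the grasp point (between the pads) lies 19 mm behind it; z points along the fingers, y is the direction in which the jaws open and shut (so a half turn about z gives the same grasp; the last joint's range is limited). The gripper opens to 85 mm and grips with 20 to 120 N. Pads are 22 mm wide; open, the fingers measure 114 mm over their backs; the gripper's body (76 mm by 85 mm) begins 54 mm behind the grasp point. The pads swing forward as they close: fully open they stand 13 mm farther back than shut.
Start: joints at [72.078, 4.979, 10.078, 95.1, 0, 90], TCP at [0.169, 0.523, 0.231] pointing down, gripper open.
Joint ranges: [-179.16, 179.16], [-48.56, 103.87], [-65.8, 70.77], [-126.05, 130.52], [-82.76, 87.17], [-180, 180]. Speed limits (degrees/s): [127.2, 127.2, 147.25, 180, 180, 180].

### API

Orientations are given as [roll, pitch, yaw] about the fixed x, y, z axes, in that order (R = Rz(yaw) Ry(pitch) Rx(roll)).
In Python, from workcell import bot gives the robot as it stands.
- The arm moves only by the shell command python3 -m pendant 'ROWS' [FORCE]. ROWS is JSON, a list that holds one entry, the list of rows, each a list of 7 numbers: the shift along the tool's x, y, z in cm, then the turn, a rotation vector about the tool's x, y, z in rad, then the opening in per cent of the stroke, from 0 (shut) to 100 (fully open). In form: [[[dx, dy, dz, ax, ay, az, gripper], ...]]. A call has 1 to 5 rows; each row shifts and turns the pose as measured when the row begins, along the tool's axes as they then stand; what a row does not reach is not made up. A row lasts 1/12 s, in which the tool goes at most 41.7 mm and 7.16 degrees, less where a joint would pass 70% of its speed; a pose out of reach is approached as far as the arm can. A call with a gripper value outside its range is refused whole. The fingers move at their own pace and stop on an object; FORCE is the grip in N (left out, the last holds). Time passes only in rows, so rows that do not move let the fingers close. It gives the time, the measured TCP pose, the force and the opening at its end, in the units of the state.
- bot.get_obs(): the state, without advancing time (a new reading comes with each control period).
- bot.camera(name): name is "scene" or "top" or "wrist"; returns the picture (480x640x3 uint8, red, green, blue); there is no depth.
- bot.get_calibration(name): a dict with "intrinsics" (3x3 intrinsics, pixels), "pose" (4x4, takes a point from camera to world coordinates); the wrist camera has in their place "T_tool_cam" (4x4, takes a point from camera to tool coordinates, whose origin is the TCP and whose axes are the flange's). Camera axes: x right, y down, z forward; pixel columns grow to the right and rows downward; lengths in m; the calibration is good to about 2 mm. A picture is of the moment at which its call begins: read the wrist's pose just before it. get_calibration takes no time and is no camera call.
- bot.job_done(): hands the job in, once; it reports no verdict.
Trained networks look in the newest picture that a camera, given by its name, has taken for a name from the list of things; names that differ only in an ending like _2 or _b are one class to them, and where a whole thing is asked for, a point or a joint stands for the part that bears it (a point fixed in the world has none). Each returns a list of dicts, best first, with "confidence" (0 to 1); they miss things now and then, are a little off and sometimes report something else, mostly with a low value. They report only what shows in the picture. A call takes as long as a camera call. They do not tell look-alikes from the thing itself.
- bot.masks_of(camera, thing): "pixels" (480x640 bool, what is visible of it) and "extent" ([left, top, right, bottom] in pixels, round what is visible of it).
- bot.mark_of(camera, thing): "uv" ([column, row] in pixels: a listed point, or the origin of a listed thing).
The state is a dict: "time": time; "q": joint angles; "qd": joint speeds; "joint_efforts": joint torques, N m; "ee_pos": TCP position; "tcp_rot": TCP orientation; "wrist_force": force on the tool from outside, world axes, zero at the start; "torque": the same for the moment, N m; "opening": finger opening in m.
Only numpy, scipy, OpenCV 4.12 (cv2) and the standard library are available. Lean on these libraries where they do the work, as an engineer would, in place of code of your own. Each camera call takes 0.05 s, during which the arm holds its last target. There are 200 camera calls.

## Working session

There is one attempt and no reset: what is moved stays moved. The work goes in short steps, Python scripts to look and compute and a shell command to move; the robot and the scene stay as the last step left them, time stands still between calls to the robot, and variables do not carry over. Pictures are saved under pics/ and viewed, about 12 in all and at most 16, crops included, and the job is handed in when it is done.

```bash
mkdir -p pics; ls; cat > h.py <<'E'
import numpy as np, cv2
from workcell import bot
from scipy.spatial.transform import Rotation as R
def cal(name,obs=None):
    c=bot.get_calibration(name); K=np.array(c["intrinsics"])
    if name!="wrist": return K,np.array(c["pose"])
    T=np.eye(4); T[:3,:3]=R.from_euler('xyz',obs["tcp_rot"],degrees=True).as_matrix(); T[:3,3]=obs["ee_pos"]
    return K,T@np.array(c["T_tool_cam"])
def ray(K,P,uv):
    d=P[:3,:3]@np.linalg.solve(K,[uv[0],uv[1],1.]); return P[:3,3],d
def atz(K,P,uv,z):
    o,d=ray(K,P,uv); return o+d*(z-o[2])/d[2]
def tri(rays):
    A=np.zeros((3,3));b=np.zeros(3)
    for o,d in rays:
        d=d/np.linalg.norm(d);M=np.eye(3)-np.outer(d,d);A+=M;b+=M@o
    return np.linalg.solve(A,b)
def proj(K,P,X):
    p=np.linalg.inv(P)@np.append(X,1); p=K@p[:3]; return p[:2]/p[2]
def snap(name,fn=None):
    obs=bot.get_obs(); im=bot.camera(name)
    if fn: cv2.imwrite("pics/"+fn,im[:,:,::-1])
    return im,*cal(name,obs)
E
python3 - <<'E'
from h import *
np.set_printoptions(precision=4,suppress=True)
o=bot.get_obs();print(o["time"],o["ee_pos"],o["tcp_rot"],o["opening"],o["wrist_force"])
im={}
C={}
for n in("top","scene"):
    i,K,P=snap(n,n+"0.png"); C[n]=(K,P);im[n]=i
    print(n,K[0,0],P)
    for t in "plate pocket0 pocket1 pocket2 pocket3 disc0 keeper_handle scraper rack slot_mouth nut socket brake_block".split():
        for m in bot.mark_of(n,t)[:6]:
            print(n,t,np.round(m["uv"],1),round(m["confidence"],2),atz(K,P,m["uv"],0.016)[:2])
cv2.imwrite("pics/a.png",np.hstack([im["top"],im["scene"]])[:,:,::-1])
E
```

```text
pics
0.0 [0.1692 0.5231 0.2306] [-179.9228    0.0006  162.0775] 0.08535506917445976 [-0.357   0.5298 -0.4741]
top 441.09405603245125 [[ 0.019  -0.9865  0.1625  0.3604]
 [-0.9998 -0.0184  0.0055  0.0022]
 [-0.0024 -0.1626 -0.9867  0.883 ]
 [ 0.      0.      0.      1.    ]]
top plate [330.5 219. ] 0.91 [ 0.5386 -0.0231]
top pocket0 [346.5 178.4] 0.85 [ 0.6235 -0.0545]
top pocket0 [304.3 183.5] 0.69 [0.6112 0.0312]
top pocket0 [255.5 182.4] 0.59 [0.6117 0.1304]
top pocket1 [346.5 178.4] 0.85 [ 0.6235 -0.0545]
top pocket1 [304.3 183.5] 0.69 [0.6112 0.0312]
top pocket1 [255.5 182.4] 0.59 [0.6117 0.1304]
top pocket2 [346.5 178.4] 0.85 [ 0.6235 -0.0545]
top pocket2 [304.3 183.5] 0.69 [0.6112 0.0312]
top pocket2 [255.5 182.4] 0.59 [0.6117 0.1304]
top pocket3 [346.5 178.4] 0.85 [ 0.6235 -0.0545]
top pocket3 [304.3 183.5] 0.69 [0.6112 0.0312]
top pocket3 [255.5 182.4] 0.59 [0.6117 0.1304]
top disc0 [492.4 355.7] 0.96 [ 0.2787 -0.335 ]
top disc0 [303.3 271.4] 0.86 [0.4325 0.029 ]
top disc0 [253.5 275.5] 0.76 [0.4226 0.1266]
top disc0 [402.2 271.5] 0.57 [ 0.436  -0.1653]
top keeper_handle [403.
[... 1335 characters left out ...]
1597]
scene disc0 [279.1 222.1] 0.91 [ 0.4375 -0.1676]
scene disc0 [257.  177.7] 0.9 [ 0.2969 -0.3292]
scene disc0 [384.3 256.6] 0.83 [0.4308 0.1222]
scene disc0 [344.7 248.1] 0.56 [0.4481 0.0256]
scene keeper_handle [279.3 291.3] 0.64 [ 0.6482 -0.0345]
scene scraper [290.6 263.5] 0.94 [ 0.5575 -0.0603]
scene rack [477.  301.1] 0.62 [0.4679 0.3603]
scene slot_mouth [470.9 311. ] 0.76 [0.5027 0.3582]
scene slot_mouth [427.  354.4] 0.53 [0.6583 0.3195]
scene nut [427.1 350.4] 0.85 [0.6486 0.3159]
scene socket [181.6 252.7] 0.57 [ 0.6492 -0.3103]
scene socket [474.1 302.4] 0.42 [0.4747 0.3561]
scene socket [470.  311.9] 0.32 [0.5061 0.3573]
scene brake_block [210.9 209.5] 0.89 [ 0.4773 -0.3531]
```

View pics/top0.png

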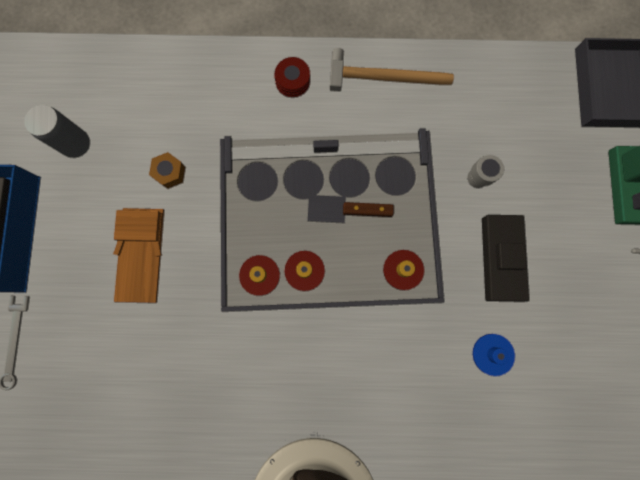

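View pics/scene0.png

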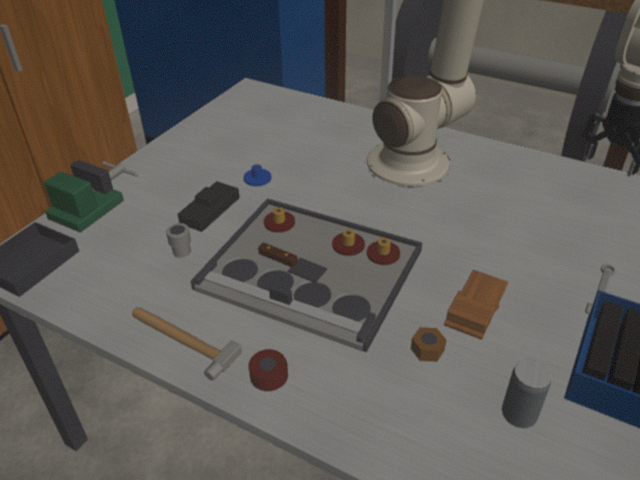

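```bash
cat >> h.py <<'E'
np.set_printoptions(precision=4,suppress=True)
def go(x,y,z,yaw=None):
    "print turn about tool z, then shift (cm) in the turned tool frame"
    o=bot.get_obs(); r=R.from_euler('xyz',o["tcp_rot"],degrees=True)
    if yaw is None: yaw=o["tcp_rot"][2]
    t=R.from_euler('xyz',[180,0,yaw],degrees=True)
    rv=(r.inv()*t).as_rotvec(); d=np.array([x,y,z])-o["ee_pos"]
    print("turn",np.round(rv,3),"shift after turn cm",np.round(t.inv().apply(d)*100,2),"| before turn",np.round(r.inv().apply(d)*100,2))
E
python3 - <<'E'
from h import *
c=bot.get_calibration("wrist");print(np.array(c["T_tool_cam"]),np.array(c["intrinsics"]))
K1,P1=cal("top");K2,P2=cal("scene")
for n,a,b in[("pk",(346.5,178.4),(274.3,281.4)),("pk",(304.3,183.5),(311.7,293.3)),("pk",(255.5,182.4),(349.4,305.8)),("d",(303.3,271.4),(344.7,248.1)),("d",(253.5,275.5),(384.3,256.6)),("d",(402.2,271.5),(279.1,222.1)),("scr",(346,209.2),(290.6,263.5)),("slot",(141.3,240.1),(470.9,311)),("khandle top",(325,142),(279.3,291.3))]:
    print(n,tri([ray(K1,P1,a),ray(K2,P2,b)]))
go(.46,-.02,.38,90)
E
```

```text
[[ 0.0006 -0.9477 -0.3192  0.0825]
 [ 1.      0.0007 -0.0001  0.0005]
 [ 0.0003 -0.3192  0.9477 -0.1437]
 [ 0.      0.      0.      1.    ]] [[414.7465   0.     318.3865]
 [  0.     414.7465 235.9303]
 [  0.       0.       1.    ]]
pk [ 0.6254 -0.0579  0.0156]
pk [0.6135 0.0302 0.01  ]
pk [0.6129 0.1268 0.0175]
d [0.4356 0.0249 0.006 ]
d [0.4246 0.1238 0.0121]
d [ 0.4366 -0.1667  0.0154]
scr [ 0.5597 -0.056   0.0192]
slot [0.4908 0.3568 0.0045]
khandle top [ 0.6838 -0.0091  0.059 ]
turn [0.    0.    1.258] shift after turn cm [-54.33  29.07 -14.87] | before turn [-44.38 -42.75 -14.87]
```

```bash
python3 -m pendant '[[[0,0,-3,0,0,0.115,100],[0,0,-3,0,0,0.115,100],[0,0,-3,0,0,0.115,100],[0,0,-3,0,0,0.115,100],[0,0,-3,0,0,0.115,100]]]'; python3 -m pendant '[[[0,0,0,0,0,0.115,100],[0,0,0,0,0,0.115,100],[0,0,0,0,0,0.115,100],[0,0,0,0,0,0.115,100],[0,0,0,0,0,0.115,100]]]'
python3 -m pendant '[[[-3.5,1.9,0,0,0,0.0,100],[-3.5,1.9,0,0,0,0,100],[-3.5,1.9,0,0,0,0,100],[-3.5,1.9,0,0,0,0,100],[-3.5,1.9,0,0,0,0,100]]]'
python3 -m pendant '[[[-3.5,1.9,0,0,0,0.0,100],[-3.5,1.9,0,0,0,0,100],[-3.5,1.9,0,0,0,0,100],[-3.5,1.9,0,0,0,0,100],[-3.5,1.9,0,0,0,0,100]]]'
python3 -m pendant '[[[-3.5,1.9,0,0,0,0.0,100],[-3.5,1.9,0,0,0,0,100],[-3.5,1.9,0,0,0,0,100],[-3.5,1.9,0,0,0,0,100],[0,0,0,0,0,0,100]]]'
python3 -c "
from h import *
go(.46,-.02,.38,90)"
```

```text
time: 1.82
ee_pos: [0.1685, 0.521, 0.3784]
tcp_rot: [-179.3, 0.5, 128.0]
wrist_force: [-0.4, 1.2, 1.0]
opening: 0.0852
time: 2.23
ee_pos: [0.1689, 0.5223, 0.3875]
tcp_rot: [-180.0, 0.1, 93.3]
wrist_force: [-0.4, -0.1, 0.2]
opening: 0.0854
time: 2.65
ee_pos: [0.2725, 0.3527, 0.3826]
tcp_rot: [-179.8, 0.3, 93.2]
wrist_force: [1.2, 0.8, 0.6]
opening: 0.0856
time: 3.07
ee_pos: [0.3792, 0.1742, 0.384]
tcp_rot: [-179.9, 0.3, 93.3]
wrist_force: [1.1, 0.7, -0.3]
opening: 0.0855
time: 3.48
ee_pos: [0.4673, 0.026, 0.3846]
tcp_rot: [179.9, 0.3, 93.0]
wrist_force: [0.2, 0.9, -0.0]
opening: 0.0853
turn [0.001 0.005 0.053] shift after turn cm [-4.6  -0.73  0.46] | before turn [-4.55 -0.97  0.49]
```

```bash
cat > look.py <<'E'
import sys,pickle
from h import *
im,K,P=snap("wrist",sys.argv[1]+".png"); out={}
for t in sys.argv[2:]:
    out[t]=[(np.round(m["uv"],1),round(m["confidence"],2)) for m in bot.mark_of("wrist",t) if m["confidence"]>.3]
    print(t,[(u.tolist(),c,atz(K,P,u,.016)[:2].round(4).tolist()) for u,c in out[t]])
pickle.dump((K,P,out),open(sys.argv[1]+".pkl","wb"))
E
python3 look.py w1 pocket0 disc0 keeper_handle scraper slot_mouth rack plate
python3 -m pendant '[[[-4,0,0,0,0,0.05,100],[-4,0,0,0,0,0,100],[-4,0,0,0,0,0,100],[0,0,0,0,0,0,100],[0,0,0,0,0,0,100]]]'
python3 look.py w2 pocket0 disc0 keeper_handle scraper slot_mouth plate
python3 -c "
import cv2,numpy as np
cv2.imwrite('pics/w12.png',np.hstack([cv2.resize(cv2.rotate(cv2.imread(f'pics/w{i}.png'),cv2.ROTATE_90_COUNTERCLOCKWISE),(400,533)) for i in (1,2)]))"
```

```text
pocket0 [([438.4, 165.6], 0.98, [0.6155, 0.0335]), ([430.0, 300.2], 0.91, [0.6312, -0.1514]), ([447.7, 85.7], 0.9, [0.6126, 0.1261]), ([434.4, 236.2], 0.69, [0.6238, -0.0583])]
disc0 [([290.0, 306.0], 0.95, [0.4387, -0.1705]), ([289.9, 163.1], 0.9, [0.4324, 0.0268]), ([287.0, 87.5], 0.66, [0.4263, 0.1142]), ([185.7, 394.5], 0.58, [0.2871, -0.3279])]
keeper_handle [([499.1, 211.9], 0.73, [0.7018, -0.0212])]
scraper [([383.7, 236.7], 0.56, [0.5578, -0.0625])]
slot_mouth []
rack [([445.2, 88.1], 0.68, [0.6101, 0.1234])]
plate [([373.6, 199.9], 0.79, [0.5398, -0.0141])]
time: 4.3
ee_pos: [0.4675, -0.086, 0.3871]
tcp_rot: [179.7, 0.2, 91.2]
wrist_force: [-0.1, -0.4, 0.8]
opening: 0.0854
pocket0 [([442.1, 222.3], 0.86, [0.6314, -0.156]), ([445.4, 149.6], 0.86, [0.6244, -0.0631]), ([447.4, 61.6], 0.7, [0.6147, 0.0364]), ([391.3, 147.3], 0.44, [0.5579, -0.0617])]
disc0 [([443.1, 221.9], 0.75, [0.6327, -0.1555]), ([293.4, 223.1], 0.7, [0.4385, -0.1611]), ([425.8, 335.9], 0.67, [0.6282, -0.3259]), ([288.9, 64.2], 0.63, [0.4328, 0.0295])]
keeper_handle [([515.3, 104.6], 0.8, [0.7011, -0.0087])]
scraper [([391.1, 150.7], 0.59, [0.5579, -0.0658]), ([441.9, 222.9], 0.59, [0.6313, -0.1569])]
slot_mouth [([444.6, 146.6], 0.68, [0.623, -0.0595])]
plate [([381.3, 109.0], 0.8, [0.5424, -0.0173])]
```

View pics/w12.png

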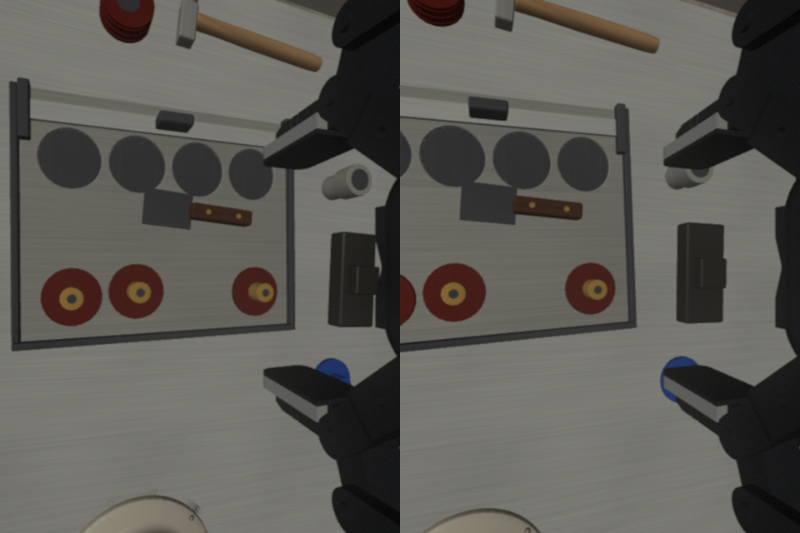

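```bash
cat >> h.py <<'E'
X0,Y0,S=.30,.45,1000 # ortho: row = (0.80-x)*S, col=(Y0-y)*S
def ortho(im,K,P,z,xr=(.2,.8),yr=(-.45,.45)):
    H=K@np.linalg.inv(P)[:3][:, [0,1,3]].copy()
    Pi=np.linalg.inv(P); A=K@Pi[:3]
    H=np.c_[A[:,0],A[:,1],A[:,2]*z+A[:,3]]
    M=np.array([[0,-1/S,xr[1]],[-1/S,0,yr[1]],[0,0,1.]]) # pix->world
    return cv2.warpPerspective(im,H@M,(int((yr[1]-yr[0])*S),int((xr[1]-xr[0])*S)),flags=cv2.INTER_LINEAR|cv2.WARP_INVERSE_MAP)
def blobs(mask,amin,amax,xr=(.2,.8),yr=(-.45,.45)):
    mask=cv2.morphologyEx(mask.astype(np.uint8)*255,cv2.MORPH_OPEN,np.ones((3,3)))
    out=[]
    for c in cv2.findContours(mask,cv2.RETR_EXTERNAL,cv2.CHAIN_APPROX_NONE)[0]:
        a=cv2.contourArea(c)
        if amin<a<amax:
            (u,v),(w,h),an=cv2.minAreaRect(c); m=cv2.moments(c); 
            out.append(dict(xy=(xr[1]-v/S,yr[1]-u/S),cen=(round(xr[1]-m['m01']/m['m00']/S,4),round(yr[1]-m['m10']/m['m00']/S,4)),area=a,wh=(round(w),round(h)),ang=round(an,1),c=c))
    return out
def hsv(im): return [c.astype(int) for c in cv2.split(cv2.cvtColor(im,cv2.COLOR_RGB2HSV))]
E
cat > m.py <<'E'
from h import *
import pickle
def src():
    yield "top",cv2.imread("pics/top0.png")[:,:,::-1].copy(),*cal("top")
    for n in("w1","w2"):
        K,P,_=pickle.load(open(n+".pkl","rb")); yield n,cv2.imread(f"pics/{n}.png")[:,:,::-1].copy(),K,P
for n,im,K,P in src():
    g=ortho(im,K,P,.016); h,s,v=hsv(g)
    print(n,np.median(v[150:250,400:500]))
    for b in blobs((v<105)&(s<60)&(v>20),3000,9000): print(" dark",np.round(b["xy"],4),b["cen"],b["area"],b["wh"],b["ang"])
    g=ortho(im,K,P,.025); h,s,v=hsv(g)
    for b in blobs(((h<8)|(h>172))&(s>130)&(v>50),2500,9000): print(" red ",np.round(b["xy"],4),b["area"],b["wh"])
    g=ortho(im,K,P,.055); h,s,v=hsv(g)
    for b in blobs((h>14)&(h<28)&(s>120)&(v>110),150,1500): print(" brass",np.round(b["xy"],4),b["area"],b["wh"])
    g=ortho(im,K,P,.04); h,s,v=hsv(g)
    for b in blobs((h<18)&(s>90)&(v<160),1000,5000): print(" brown",np.round(b["xy"],4),b["area"],b["wh"],b["ang"])
    if n=="w2": cv2.imwrite("pics/o.png",ortho(im,K,P,.016)[:,:,::-1])
E
python3 m.py
```

```text
top 57.0
 dark [0.615  0.1275] (0.6154, 0.1278) 5654.0 (86, 84) 45.0
 dark [ 0.6322 -0.1531] (0.6329, -0.1529) 5719.0 (85, 86) 38.7
 red  [0.424 0.115] 4542.5 (76, 76)
 red  [0.434 0.027] 4514.0 (76, 76)
 red  [ 0.439  -0.1655] 4591.0 (76, 77)
 brass [0.4235 0.115 ] 636.5 (29, 28)
 brass [0.4342 0.0277] 650.5 (28, 29)
 brass [ 0.44  -0.165] 695.5 (31, 29)
 brown [0.4224 0.1128] 4605.5 (77, 77) 26.6
 brown [0.433 0.027] 4573.5 (76, 76) 90.0
 brown [ 0.438  -0.1625] 4647.5 (76, 77) 90.0
 brown [ 0.5549 -0.095 ] 2279.0 (98, 25) 1.6
 brown [0.6278 0.3043] 3572.0 (79, 59) 35.5
w1 50.0
 dark [ 0.6424 -0.3495] (0.6429, -0.3521) 5586.5 (60, 119) 69.4
 red  [0.422 0.115] 4560.5 (76, 76)
 red  [0.433 0.028] 4541.0 (76, 76)
 red  [ 0.4385 -0.165 ] 4632.5 (75, 78)
 brass [0.422 0.116] 549.0 (26, 26)
 brass [0.433  0.0285] 561.5 (26, 27)
 brass [ 0.4385 -0.1655] 549.5 (25, 27)
 brown [0.4235 0.1155] 4432.5 (75, 75) 90.0
 brown [0.4335 0.03  ] 4451.5 (75, 76) 90.0
 brown [ 0.4395 -0.157 ] 4598.5 (75, 78) 90.0
 brown [ 0.5548 -0.0925] 2155.5 (101, 23) 1.0
w2 50.0
 red  [0.4325 0.0275] 4566.0 (76, 76)
 red  [ 0.438  -0.1655] 4559.5 (76, 77)
 brass [0.433 0.028] 550.0 (26, 26)
 brass [ 0.4385 -0.1655] 555.5 (25, 27)
 brown [0.4335 0.0265] 4431.5 (75, 75) 90.0
 brown [ 0.4395 -0.161 ] 4496.5 (75, 76) 90.0
 brown [ 0.5548 -0.0945] 2075.0 (97, 23) 1.2
```

```bash
python3 -c "
from h import *
print(bot.get_obs()['q']);go(.5551,-.079,.021,88.8)"
```

```text
[-10.1538   1.324   24.3795 112.7334  -0.1291  78.4162]
turn [0.005 0.003 0.046] shift after turn cm [ 0.73  8.72 36.61] | before turn [ 0.45  8.56 36.65]
```

```bash
for i in 1 2 3 4 5; do python3 -m pendant '[[[0,0,0,0,0,-0.122,60],[0,0,0,0,0,-0.122,60],[0,0,0,0,0,-0.122,60],[0,0,0,0,0,-0.122,60],[0,0,0,0,0,-0.122,60]]]' | grep rot; done
python3 -m pendant '[[[0,0,4,0,0,0,60],[0,0,4,0,0,0,60],[0,0,4,0,0,0,60],[0,0,4,0,0,0,60],[0,0,0,0,0,0,60]]]'
python3 -c "
from h import *
print(bot.get_obs()['q']);go(.5551,-.079,.021,268.8)"
```

```text
tcp_rot: [179.8, 0.3, 127.3]
tcp_rot: [-179.9, 0.4, 163.1]
tcp_rot: [-179.7, 0.3, -161.1]
tcp_rot: [-179.6, 0.1, -125.3]
tcp_rot: [-179.6, -0.1, -89.5]
time: 7.15
ee_pos: [0.4713, -0.0634, 0.2242]
tcp_rot: [-179.2, -0.2, -88.6]
wrist_force: [-1.5, 1.0, -1.0]
opening: 0.0508
[ -7.6304  -6.1664  -1.7628  93.5812  -0.0598 -99.0415]
turn [-0.014 -0.003  0.046] shift after turn cm [ 1.38 -8.41 20.32] | before turn [ 1.7  -8.06 20.44]
```

```bash
python3 -m pendant '[[[0,0,0,-0.014,0,0.046,60],[0.7,-4.0,3,0,0,0,60],[0.7,-4.0,3,0,0,0,60],[0,0,3,0,0,0,60],[0,0,0,0,0,0,60]]]'
python3 -c "
from h import *
go(.5551,-.079,.021,268.8)"
```

```text
time: 7.57
ee_pos: [0.546, -0.0755, 0.1478]
tcp_rot: [-179.6, -0.2, -91.1]
wrist_force: [-1.2, -0.1, -0.4]
opening: 0.0515
turn [-0.006 -0.004  0.002] shift after turn cm [ 0.34 -0.91 12.68] | before turn [ 0.29 -0.83 12.69]
```

```bash
python3 -m pendant '[[[0.3,-0.9,3,-0.006,0,0,60],[0,0,3,0,0,0,60],[0,0,0,0,0,0,60],[0,0,0,0,0,0,60]]]'
python3 look.py w3 scraper
python3 - <<'E'
from h import *
import pickle
K,P,_=pickle.load(open("w3.pkl","rb"));im=cv2.imread("pics/w3.png")[:,:,::-1].copy()
h,s,v=hsv(ortho(im,K,P,.04))
for b in blobs((h<18)&(s>90)&(v<160),1000,5000): print(" brown",np.round(b["xy"],4),b["area"],b["wh"],b["ang"])
go(.5551,-.079,.021,268.8)
E
```

```text
time: 7.9
ee_pos: [0.5604, -0.0779, 0.0992]
tcp_rot: [-179.4, -0.3, -91.0]
wrist_force: [1.3, -0.4, 1.2]
opening: 0.0514
scraper [([325.1, 272.9], 0.85, [0.5574, -0.0603])]
 brown [ 0.4346 -0.0057] 1476.0 (34, 77) 22.6
 brown [ 0.4485 -0.164 ] 2839.5 (73, 68) 90.0
 brown [ 0.5558 -0.0965] 2039.0 (97, 22) 1.7
turn [-0.012 -0.005  0.004] shift after turn cm [0.11 0.56 7.86] | before turn [0.07 0.65 7.86]
```

View pics/w3.png

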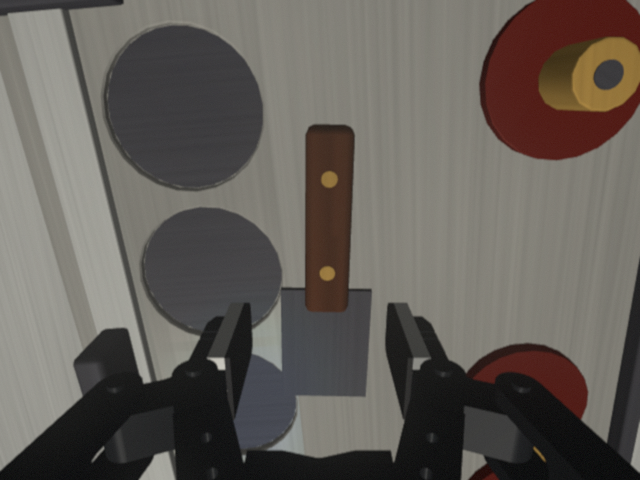

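```bash
python3 -m pendant '[[[0.2,0.5,2,-0.012,0,0,60],[0,0,2,0,0,0,60],[0,0,2,0,0,0,60],[0,0,1.4,0,0,0,60],[0,0,0,0,0,0,60]]]'
python3 -c "
from h import *
go(.5555,-.081,.021,268.8)"
```

```text
time: 8.42
ee_pos: [0.5628, -0.0809, 0.0404]
tcp_rot: [-178.8, -0.4, -90.9]
wrist_force: [-1.5, -0.2, 0.4]
opening: 0.0511
turn [-0.02  -0.007  0.005] shift after turn cm [0.03 0.73 1.94] | before turn [0.01 0.77 1.93]
```

```bash
python3 -m pendant '[[[0,0.8,0,-0.02,-0.007,0,60],[0,0,0.9,0,0,0,60],[0,0,0.8,0,0,0,60],[0,0,0,0,0,0,60]]]'
python3 -c "
from h import *
go(.5555,-.081,.021,268.8)"
```

```text
time: 8.75
ee_pos: [0.5573, -0.0811, 0.0303]
tcp_rot: [-179.6, -0.1, -90.9]
wrist_force: [0.3, -0.5, -0.7]
opening: 0.0511
turn [-0.007 -0.001  0.005] shift after turn cm [-0.01  0.18  0.93] | before turn [-0.01  0.19  0.93]
```

```bash
python3 -m pendant '[[[0,0.2,0.6,-0.007,0,0,60],[0,0,0.5,0,0,0,60],[0,0,0,0,0,0,60]]]'; python3 -m pendant '[[[0,0,0,0,0,0,0],[0,0,0,0,0,0,0],[0,0,0,0,0,0,0],[0,0,0,0,0,0,0],[0,0,0,0,0,0,0]]]' 60;python3 -m pendant '[[[0,0,0,0,0,0,0],[0,0,0,0,0,0,0],[0,0,0,0,0,0,0],[0,0,0,0,0,0,0],[0,0,0,0,0,0,0]]]' 60
```

```text
time: 9.0
ee_pos: [0.5558, -0.0812, 0.0194]
tcp_rot: [-179.9, -0.1, -90.9]
wrist_force: [-0.5, 1.0, -0.3]
opening: 0.051
time: 9.42
ee_pos: [0.5557, -0.0812, 0.0193]
tcp_rot: [-180.0, -0.1, -90.9]
wrist_force: [0.7, 0.2, -1.0]
opening: 0.0227
time: 9.83
ee_pos: [0.5557, -0.0811, 0.0193]
tcp_rot: [-180.0, -0.1, -90.9]
wrist_force: [0.5, 0.1, -1.5]
opening: 0.0232
```

```bash
python3 -m pendant '[[[0,0,-3,0,0,0,0],[0,0,-4,0,0,0,0],[0,0,-4,0,0,0,0],[0,0,-4,0,0,0,0],[0,0,-3,0,0,0,0]]]'
python3 - <<'E'
from h import *
im=cv2.imread("pics/top0.png")[:,:,::-1].copy();K,P=cal("top")
for z in(.01,.036):
    g=ortho(im,K,P,z); h,s,v=hsv(g); m=(h>5)&(h<22)&(s>110); m[:,170:]=0
    for b in blobs(m,1500,30000): print(z,np.round(b["xy"],4),b["area"],b["wh"],b["ang"])
    if z==.01: 
        c=g[200:480,30:170]; cv2.imwrite("pics/rk.png",cv2.resize(c,None,fx=2,fy=2)[:,:,::-1])
E
```

```text
time: 10.25
ee_pos: [0.5505, -0.0802, 0.1958]
tcp_rot: [179.0, 0.1, -90.9]
wrist_force: [0.6, -1.0, -1.4]
opening: 0.023
0.01 [0.4615 0.364 ] 16224.5 (187, 96) 90.0
0.01 [0.6373 0.3149] 3725.5 (80, 60) 35.0
0.036 [0.458  0.3525] 15249.5 (182, 93) 90.0
0.036 [0.6285 0.3105] 3208.5 (71, 59) 90.0
```

View pics/rk.png

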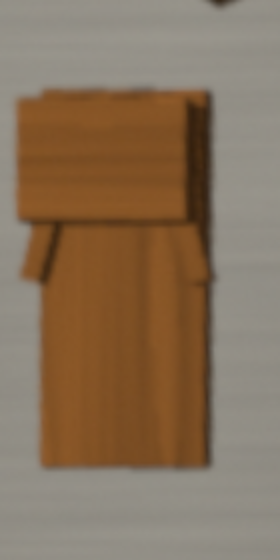

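```bash
python3 -m pendant '[[[0,0,0,0,0,0.12,0],[0,0,0,0,0,0.12,0],[0,0,0,0,0,0.12,0],[0,0,0,0,0,0.12,0],[0,0,0,0,0,0.12,0]]]'|grep rot; python3 -m pendant '[[[0,0,0,0,0,0.12,0],[0,0,0,0,0,0.12,0],[0,0,0,0,0,0.12,0],[0,0,0,0,0,0.12,0],[0,0,0,0,0,0.12,0]]]'|grep rot; python3 -m pendant '[[[0,0,0,0,0,0.12,0],[0,0,0,0,0,0.12,0],[0,0,0,0,0,0.12,0],[0,0,0,0,0,0,0]]]'
python3 -c "
from h import *
print(bot.get_obs()['q']);go(.33,.358,.2,180)"
```

```text
tcp_rot: [179.9, -0.2, -126.4]
tcp_rot: [179.9, -0.3, -162.2]
time: 11.42
ee_pos: [0.5525, -0.0805, 0.2047]
tcp_rot: [-179.9, -0.4, 176.0]
wrist_force: [-0.1, 0.7, -2.4]
opening: 0.0225
[-8.2458  6.0677  8.2927 92.6321 -0.0818 -4.2184]
turn [-0.001 -0.007 -0.07 ] shift after turn cm [22.25 43.85  0.47] | before turn [25.27 42.18  0.61]
```

```bash
python3 -m pendant '[[[0,0,0,0,-0.007,-0.07,0],[1.8,3.4,0,0,0,0,0],[1.8,3.4,0,0,0,0,0],[1.8,3.4,0,0,0,0,0],[1.8,3.4,0,0,0,0,0]]]' |grep -v torque; python3 -m pendant '[[[1.8,3.4,0,0,0,0,0],[1.8,3.4,0,0,0,0,0],[1.8,3.4,0,0,0,0,0],[1.8,3.4,0,0,0,0,0],[0,0,0,0,0,0,0]]]'
python3 -c "
from h import *
print(bot.get_obs()['q']);go(.33,.358,.2,180)"
```

```text
time: 11.83
ee_pos: [0.4788, 0.0533, 0.2016]
tcp_rot: [-179.9, -0.2, -179.1]
wrist_force: [0.6, 0.8, -1.5]
opening: 0.0229
time: 12.25
ee_pos: [0.3959, 0.1968, 0.2015]
tcp_rot: [180.0, -0.2, -177.6]
wrist_force: [0.1, 0.7, -1.7]
opening: 0.0229
[ 26.3713 -10.1187  -7.782   92.4602   0.0967  23.985 ]
turn [ 0.001 -0.003  0.042] shift after turn cm [ 6.59 16.12  0.15] | before turn [ 5.92 16.38  0.18]
```

```bash
python3 -m pendant '[[[0,0,0,0,0,0.042,0],[1.6,4,0,0,0,0,0],[1.6,4,0,0,0,0,0],[1.6,4,0,0,0,0,0],[1.6,4,0,0,0,0,0]]]' |grep ee; python3 -m pendant '[[[0,0,0,0,0,0,0],[0,0,0,0,0,0,0]]]'
python3 look.py w4 rack slot_mouth scraper
python3 -c "
from h import *
go(.33,.358,.2,180)"
```

```text
ee_pos: [0.3312, 0.3513, 0.2025]
time: 12.83
ee_pos: [0.3274, 0.3576, 0.2016]
tcp_rot: [179.9, -0.1, -178.1]
wrist_force: [0.4, -0.2, -1.9]
opening: 0.0228
rack []
slot_mouth []
scraper [([321.2, 355.4], 0.76, [0.4724, 0.3658])]
turn [ 0.002 -0.001  0.025] shift after turn cm [-0.11  0.26  0.19] | before turn [-0.12  0.25  0.19]
```

View pics/w4.png

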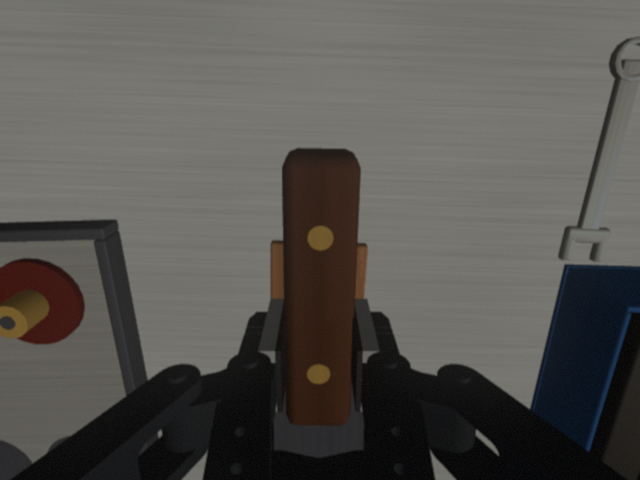

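```bash
python3 - <<'E'
from h import *
import pickle
K,P,_=pickle.load(open("w4.pkl","rb"))
for uv in [(272,241),(367,243)]: print("near board",atz(K,P,uv,.010))
im=cv2.imread("pics/w4.png")[:,:,::-1].copy();h,s,v=hsv(im)
for n,m in(("brown",(h<18)&(s>90)&(v<100)),("rack",(h<18)&(s>90)&(v>=90))):
    for r in (180,200,220,250,265,280,295,330,350,370): 
        c=np.where(m[r,200:420])[0]+200
        if len(c): print(n,r,c.min(),c.max(),[atz(K,P,(u,r),.222 if n=="brown" else .01)[:2].round(4).tolist() for u in (c.min(),c.max()+1)])
E
```

```text
near board [0.3636 0.3199 0.01  ]
near board [0.3628 0.4013 0.01  ]
brown 180 287 358 [[0.2692, 0.3468], [0.2685, 0.3684]]
brown 200 286 357 [[0.2754, 0.3465], [0.2747, 0.3685]]
brown 220 284 357 [[0.2818, 0.346], [0.281, 0.3689]]
brown 250 271 359 [[0.2918, 0.3419], [0.2909, 0.3701]]
brown 265 271 360 [[0.297, 0.3419], [0.2961, 0.3708]]
brown 280 271 362 [[0.3023, 0.3419], [0.3013, 0.3718]]
brown 295 271 362 [[0.3077, 0.3418], [0.3067, 0.3722]]
brown 330 286 353 [[0.3207, 0.3469], [0.32, 0.37]]
brown 350 287 356 [[0.3286, 0.3473], [0.3278, 0.3715]]
brown 370 287 351 [[0.3368, 0.3474], [0.336, 0.3703]]
rack 250 273 366 [[0.3718, 0.3207], [0.3691, 0.4018]]
rack 265 272 365 [[0.3858, 0.3198], [0.3831, 0.4019]]
rack 280 272 364 [[0.4002, 0.3198], [0.3975, 0.402]]
rack 295 273 363 [[0.4148, 0.3206], [0.4122, 0.4021]]
```

```bash
python3 -m pendant '[[[0,0,3.5,0,0,0.025,0],[0,0,3.5,0,0,0,0],[0,0,3.5,0,0,0,0],[0,0,3,0,0,0,0],[0,0,0,0,0,0,0]]]' |grep -E "ee|rot"
python3 -c "
from h import *
go(.33,.3595,.017,180)"
```

```text
ee_pos: [0.334, 0.3517, 0.0656]
tcp_rot: [179.6, 0.3, 179.6]
turn [ 0.007  0.005 -0.007] shift after turn cm [0.4  0.78 4.86] | before turn [0.43 0.74 4.86]
```

```bash
python3 -m pendant '[[[0.5,0.8,1.5,0.007,0.005,-0.007,0],[0,0,1.5,0,0,0,0],[0,0,0.8,0,0,0,0],[0,0,0,0,0,0,0]]]' |grep -E "ee|rot|force|open"
python3 -c "
from h import *
go(.33,.3595,.017,180)"
```

```text
ee_pos: [0.3315, 0.3595, 0.0294]
tcp_rot: [179.9, 0.1, 179.8]
wrist_force: [0.0, -0.4, -1.6]
opening: 0.0228
turn [ 0.002  0.002 -0.004] shift after turn cm [ 0.15 -0.    1.24] | before turn [ 0.15 -0.    1.24]
```

```bash
python3 -m pendant '[[[0,0,0.7,0,0,0,0],[0,0,0.6,0,0,0,0],[0,0,0,0,0,0,0]]]' |grep -E "ee|rot|force|open"
python3 -m pendant '[[[-1,0,0,0,0,0,0],[-1,0,0,0,0,0,0],[-0.8,0,0,0,0,0,0],[0,0,0,0,0,0,0]]]' |grep -E "ee|rot|force|open"
python3 -c "
from h import *
go(.43,.3595,.017,180)
im,K,P=snap('scene');cv2.imwrite('pics/s4.png',cv2.resize(im[230:360,400:560],None,fx=4,fy=4,interpolation=cv2.INTER_CUBIC)[:,:,::-1])"
```

```text
ee_pos: [0.333, 0.3609, 0.0184]
tcp_rot: [179.7, 0.3, 179.8]
wrist_force: [-0.3, -1.5, -1.9]
opening: 0.0227
ee_pos: [0.3645, 0.3619, 0.0204]
tcp_rot: [179.6, 0.4, 179.9]
wrist_force: [0.2, -0.3, -1.2]
opening: 0.0228
turn [ 0.007  0.007 -0.003] shift after turn cm [-6.55 -0.24  0.34] | before turn [-6.54 -0.22  0.39]
```

View pics/s4.png

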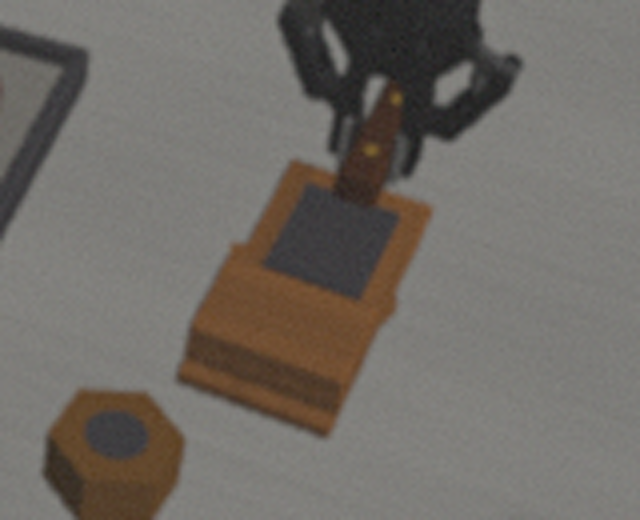

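```bash
python3 -m pendant '[[[0,-0.2,0.3,0.007,0.007,0,0],[0,0,0,0,0,0,0]]]' |grep -E "ee|rot|force|open"
python3 -m pendant '[[[-1,-0.05,0.05,0,0,0,0],[-1,-0.05,0.05,0,0,0,0],[-0.5,0,0.05,0,0,0,0],[0,0,0,0,0,0,0]]]' |grep -E "ee|rot|force|open"
python3 -c "
from h import *
go(.43,.3595,.017,180)"
```

```text
ee_pos: [0.3644, 0.3594, 0.0172]
tcp_rot: [-180.0, -0.1, 179.8]
wrist_force: [-0.6, -0.5, -1.8]
opening: 0.0229
ee_pos: [0.3913, 0.3582, 0.0154]
tcp_rot: [-179.9, -0.1, 179.8]
wrist_force: [0.6, 0.3, -2.0]
opening: 0.0226
turn [-0.001 -0.002 -0.003] shift after turn cm [-3.87  0.13 -0.16] | before turn [-3.87  0.14 -0.17]
```

```bash
python3 -m pendant '[[[-1,0.1,-0.05,0,0,0,0],[-1,0,0,0,0,0,0],[-0.5,0,0,0,0,0,0],[0,0,0,0,0,0,0]]]' |grep -E "ee|rot|force|open"
python3 -m pendant '[[[-0.5,0,0,0,0,0,0],[-0.3,0,0,0,0,0,0],[0,0,0,0,0,0,0]]]' |grep -E "ee|rot|force|open"
python3 -c "
from h import *
go(.43,.3595,.017,180)"
```

```text
ee_pos: [0.4194, 0.3592, 0.0157]
tcp_rot: [-179.9, -0.1, 179.8]
wrist_force: [-0.3, 0.1, -2.4]
opening: 0.0224
ee_pos: [0.4285, 0.359, 0.0155]
tcp_rot: [-179.9, -0.1, 179.8]
wrist_force: [0.3, 0.0, -1.3]
opening: 0.0225
turn [-0.001 -0.002 -0.004] shift after turn cm [-0.15  0.05 -0.15] | before turn [-0.15  0.05 -0.15]
```

```bash
for i in 1 2 3; do python3 -m pendant '[[[-0.2,0,0.05,0,0,0,0],[-0.2,0,0,0,0,0,0]]]' |grep -E "ee|force"; done
```

```text
ee_pos: [0.4307, 0.3586, 0.0145]
wrist_force: [-16.1, -0.9, 3.8]
ee_pos: [0.4306, 0.3583, 0.0134]
wrist_force: [-11.6, -0.7, 5.9]
ee_pos: [0.4307, 0.358, 0.0136]
wrist_force: [-13.8, -4.3, 7.7]
```

```bash
python3 -m pendant '[[[0,0,0,0,0,0,0],[0,0,0,0,0,0,45],[0,0,0,0,0,0,45],[0,0,0,0,0,0,45],[0,0,0,0,0,0,45]]]' |grep -E "ee|force|open"; python3 -m pendant '[[[0,0,-3,0,0,0,45],[0,0,-4,0,0,0,45],[0,0,-4,0,0,0,45],[4,0,-4,0,0,0,45],[0,0,-4,0,0,0,45]]]' |grep -E "ee|force|open";python3 -m pendant '[[[4,0,0,0,0,0,45],[0,0,0,0,0,0,45]]]' |grep -E "ee|force|open"
python3 look.py w5 rack scraper slot_mouth
python3 - <<'E'
from h import *
im,K,P=snap('scene'); a=cv2.resize(im[230:360,400:520],(400,433),interpolation=cv2.INTER_CUBIC)[:,:,::-1]
b=cv2.resize(cv2.imread("pics/w5.png"),(400,300)); b=np.vstack([b,np.zeros((133,400,3),np.uint8)])
cv2.imwrite("pics/s5.png",np.hstack([a,b]))
E
```

```text
ee_pos: [0.4309, 0.3587, 0.0152]
wrist_force: [0.7, 0.4, -0.2]
opening: 0.0385
ee_pos: [0.4009, 0.3554, 0.1889]
wrist_force: [-0.9, 0.5, -0.8]
opening: 0.0383
ee_pos: [0.3657, 0.3585, 0.2003]
wrist_force: [-0.7, 0.6, -0.4]
opening: 0.0383
rack []
scraper [([320.1, 301.7], 0.96, [0.4491, 0.3596])]
slot_mouth [([319.3, 334.3], 0.74, [0.4813, 0.3589])]
```

View pics/s5.png

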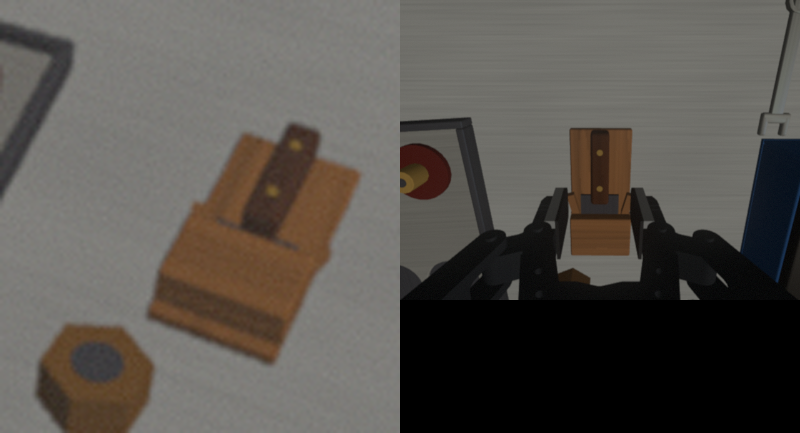

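```bash
for i in 1 2; do python3 -m pendant '[[[-0.5,-3,0,0,0,0,60],[-0.5,-3,0,0,0,0,60],[-0.5,-3,0,0,0,0,60],[-0.5,-3,0,0,0,0,60],[0,0,0,0,0,0,60]]]' | grep ee;done
python3 look.py w6 disc0
cat > d.py <<'E'
import sys
from h import *
im,K,P=snap("wrist","d.png")
h,s,v=hsv(ortho(im,K,P,.025))
for b in blobs(((h<8)|(h>172))&(s>130)&(v>40),2500,9000): print(" red ",np.round(b["xy"],4),b["area"],b["wh"])
for z in(.055,.05):
    h,s,v=hsv(ortho(im,K,P,z))
    for b in blobs((h>14)&(h<28)&(s>120)&(v>110),150,1500): print(" brass",z,np.round(b["xy"],4),b["area"],b["wh"])
print(bot.get_obs()["ee_pos"],bot.get_obs()["tcp_rot"])
E
python3 d.py; python3 -c "
from h import *
go(.4225,.115,.1,180)"
```

```text
ee_pos: [0.3905, 0.2337, 0.1922]
ee_pos: [0.4115, 0.1072, 0.1881]
disc0 [([333.4, 232.1], 0.84, [0.4251, 0.1172]), ([224.0, 241.4], 0.59, [0.4332, 0.0289])]
 red  [0.4215 0.1155] 4679.5 (77, 77)
 red  [0.4325 0.028 ] 4747.5 (77, 78)
 brass 0.055 [0.4225 0.1155] 577.5 (27, 27)
 brass 0.055 [0.433 0.028] 577.5 (26, 28)
 brass 0.05 [0.4237 0.1157] 603.5 (28, 28)
 brass 0.05 [0.4348 0.0267] 603.5 (28, 28)
[0.4111 0.1108 0.1882] [-179.2257   -2.2978  179.9957]
turn [-0.014 -0.04   0.   ] shift after turn cm [-1.14  0.42  8.82] | before turn [-1.49  0.54  8.76]
```

```bash
python3 -m pendant '[[[0,0,0,-0.014,-0.04,0,60],[-1.1,0.45,3,0,0,0,60],[0,0,3,0,0,0,60],[0,0,2.5,0,0,0,60],[0,0,0,0,0,0,60]]]' | grep -E "ee|rot"
python3 -c "
from h import *
go(.422,.1155,.032,180)"
```

```text
ee_pos: [0.4236, 0.1211, 0.1007]
tcp_rot: [179.8, 0.2, -179.7]
turn [0.003 0.004 0.006] shift after turn cm [ 0.16 -0.56  6.87] | before turn [ 0.18 -0.58  6.87]
```

```bash
python3 -m pendant '[[[0.15,-0.6,2,0,0,0,55],[0,0,1.5,0,0,0,55],[0,0,1.2,0,0,0,55],[0,0,0.7,0,0,0,55],[0,0,0,0,0,0,55]]]' | grep -E "ee|rot|open"
python3 -c "
from h import *
go(.422,.1155,.032,180)"
```

```text
ee_pos: [0.4223, 0.1197, 0.0472]
tcp_rot: [179.8, 0.2, -179.3]
opening: 0.0469
turn [0.004 0.003 0.012] shift after turn cm [ 0.03 -0.42  1.52] | before turn [ 0.04 -0.42  1.51]
```

```bash
python3 -m pendant '[[[0,-0.45,0,0,0,0.012,55],[0,-0.05,0.8,0,0,0,55],[0,0,0.7,0,0,0,55],[0,0,0,0,0,0,55]]]' | grep -E "ee|rot|open"
python3 -m pendant '[[[0,0,0,0,0,0,0],[0,0,0,0,0,0,0],[0,0,0,0,0,0,0],[0,0,0,0,0,0,0],[0,0,0,0,0,0,0]]]' 25
python3 -c "
from h import *
go(.615,.1275,.032,180)"
```

```text
ee_pos: [0.4241, 0.1154, 0.034]
tcp_rot: [179.7, 0.4, 180.0]
opening: 0.047
time: 19.82
ee_pos: [0.4244, 0.1153, 0.0345]
tcp_rot: [179.7, 0.4, 180.0]
wrist_force: [-0.8, 0.7, -1.4]
opening: 0.0292
turn [ 0.005  0.007 -0.001] shift after turn cm [-19.06   1.22   0.25] | before turn [-19.06   1.24   0.39]
```

```bash
python3 -m pendant '[[[-1.5,0.1,0.1,0.005,0.007,0,0],[-1.5,0.1,0.1,0,0,0,0],[-1.5,0.1,0.1,0,0,0,0],[-1.5,0.1,0.1,0,0,0,0],[-1.5,0.1,0.1,0,0,0,0]]]'
python3 -c "
from h import *
go(.617,.1275,.032,180)"
```

```text
time: 20.23
ee_pos: [0.4995, 0.1209, 0.034]
tcp_rot: [179.9, -0.0, -180.0]
wrist_force: [-6.5, -0.5, 10.8]
opening: 0.0295
turn [ 0.002 -0.     0.001] shift after turn cm [-11.75   0.66   0.2 ] | before turn [-11.75   0.66   0.2 ]
```

```bash
python3 -m pendant '[[[-1.5,0.1,0.08,0,0,0,0],[-1.5,0.1,0.08,0,0,0,0],[-1.5,0.1,0.08,0,0,0,0],[-1.5,0.1,0.08,0,0,0,0],[-1.5,0.1,0.08,0,0,0,0]]]' | grep -E "ee|force"
python3 -m pendant '[[[-1,0.05,0.03,0,0,0,0],[-1,0.05,0.03,0,0,0,0],[-0.5,0,0,0,0,0,0],[-0.5,0,0,0,0,0,0],[0,0,0,0,0,0,0]]]' | grep -E "ee|rot|force|open"
python3 -c "
from h import *
go(.617,.1275,.032,180)"
```

```text
ee_pos: [0.5776, 0.1267, 0.0341]
wrist_force: [-5.3, -0.8, 8.2]
ee_pos: [0.6115, 0.1281, 0.0338]
tcp_rot: [179.8, 0.1, -179.9]
wrist_force: [1.4, -0.4, 1.8]
opening: 0.0289
turn [0.004 0.001 0.001] shift after turn cm [-0.55 -0.06  0.18] | before turn [-0.55 -0.06  0.18]
```

```bash
for i in 1 2 3; do python3 -m pendant '[[[-0.2,-0.02,0.1,0,0,0,0],[0,0,0.1,0,0,0,0]]]' | grep -E "ee|force"; done; python3 d.py
```

```text
ee_pos: [0.6137, 0.128, 0.0327]
wrist_force: [1.1, -1.4, 7.1]
ee_pos: [0.6155, 0.1277, 0.0311]
wrist_force: [-0.1, 0.0, -2.3]
ee_pos: [0.6172, 0.1275, 0.029]
wrist_force: [-2.2, -1.3, 11.9]
 brass 0.055 [0.6125 0.128 ] 570.0 (27, 26)
 brass 0.05 [0.616 0.128] 628.5 (28, 28)
[0.6172 0.1275 0.0291] [ 179.7579    0.1676 -179.9261]
```

View pics/d.png

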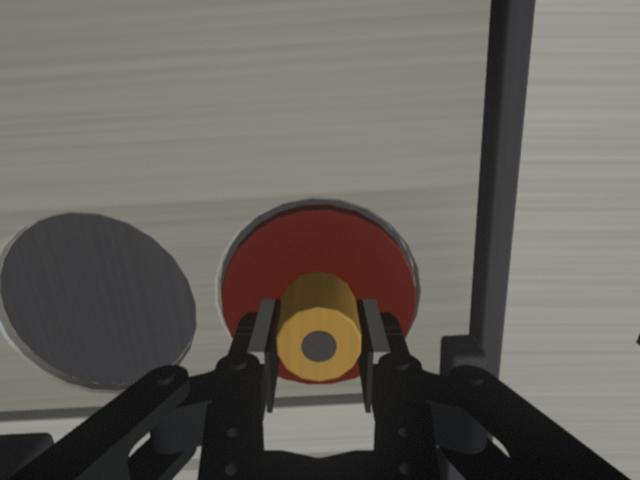

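```bash
python3 -m pendant '[[[0,0,0,0,0,0,55],[0,0,0,0,0,0,55],[0,0,0,0,0,0,55],[0,0,-2,0,0,0,55],[0,0,-3,0,0,0,55]]]' | grep -E "ee|force|open"; python3 -m pendant '[[[0,0,-3.5,0,0,0,55],[3.5,-2,-1,0,0,0,55],[3.5,-2,0,0,0,0,55],[3.5,-2,0,0,0,0,55],[3.5,-2,0,0,0,0,55]]]' | grep ee
python3 -m pendant '[[[3.5,-2,0,0,0,0,55],[0,0,0,0,0,0,55],[0,0,0,0,0,0,55]]]' | grep -E "ee|rot"
python3 d.py
python3 -c "
from h import *
go(.4325,.028,.1,180)"
```

```text
ee_pos: [0.6133, 0.1265, 0.0727]
wrist_force: [0.6, 0.2, 0.7]
opening: 0.0469
ee_pos: [0.4789, 0.048, 0.1233]
ee_pos: [0.4363, 0.0245, 0.1235]
tcp_rot: [179.8, 0.0, -179.8]
 red  [0.4325 0.0275] 4721.0 (77, 77)
 red  [ 0.4768 -0.1417] 3184.5 (78, 74)
 brass 0.055 [0.4325 0.028 ] 587.5 (27, 28)
 brass 0.055 [ 0.481 -0.146] 566.0 (26, 28)
 brass 0.05 [0.435 0.028] 621.0 (28, 28)
 brass 0.05 [ 0.4835 -0.1505] 592.5 (27, 27)
[0.4364 0.0246 0.1235] [ 179.8544   -0.025  -179.8023]
turn [ 0.003 -0.     0.003] shift after turn cm [0.39 0.34 2.35] | before turn [0.39 0.33 2.35]
```

```bash
python3 -m pendant '[[[0.4,0.35,2,0,0,0,55],[0,0,1.5,0,0,0,55],[0,0,1.5,0,0,0,55],[0,0,1,0,0,0,55],[0,0,0,0,0,0,55]]]' | grep -E "ee|rot|open"
python3 -c "
from h import *
go(.4325,.028,.034,180)"
```

```text
ee_pos: [0.4365, 0.0301, 0.0623]
tcp_rot: [179.8, 0.2, -179.7]
opening: 0.047
turn [0.003 0.003 0.005] shift after turn cm [ 0.4  -0.21  2.83] | before turn [ 0.41 -0.21  2.83]
```

```bash
python3 -m pendant '[[[0.45,-0.25,1,0.003,0.003,0,55],[0,0,1,0,0,0,55],[0,0,0.6,0,0,0,55],[0.1,0,0.2,0,0,0,55],[0,0,0,0,0,0,55]]]' | grep -E "ee|rot|open"
python3 -c "
from h import *
go(.4325,.028,.034,180)"
```

```text
ee_pos: [0.432, 0.0279, 0.0322]
tcp_rot: [-180.0, -0.0, -179.7]
opening: 0.0467
turn [-0.    -0.001  0.006] shift after turn cm [-0.05  0.01 -0.18] | before turn [-0.05  0.01 -0.18]
```

```bash
python3 -m pendant '[[[0,0,0,0,0,0,0],[0,0,0,0,0,0,0],[0,0,0,0,0,0,0],[0,0,0,0,0,0,0],[0,0,0,0,0,0,0]]]' 25 | grep -E "ee|force|open"
python3 -m pendant '[[[-1.5,0.05,0.1,0,0,0,0],[-1.5,0.05,0.1,0,0,0,0],[-1.5,0.05,0.1,0,0,0,0],[-1.5,0.05,0.1,0,0,0,0],[-1.5,0.05,0.1,0,0,0,0]]]'|grep -E "ee|force|open"
python3 -m pendant '[[[-1.5,0.05,0.08,0,0,0,0],[-1.5,0.05,0.08,0,0,0,0],[-1.5,0.05,0.08,0,0,0,0],[-1.5,0.05,0.08,0,0,0,0],[-1.5,0.05,0.08,0,0,0,0]]]' | grep -E "ee|force|open"
python3 -c "
from h import *
go(.6205,.0345,.03,180)"
```

```text
ee_pos: [0.4325, 0.0279, 0.0333]
wrist_force: [0.1, -0.2, -1.7]
opening: 0.0291
ee_pos: [0.5074, 0.0309, 0.0324]
wrist_force: [-6.1, 0.5, 10.1]
opening: 0.0295
ee_pos: [0.5857, 0.0339, 0.0325]
wrist_force: [-3.5, -0.2, 7.6]
opening: 0.0293
turn [0.    0.001 0.006] shift after turn cm [-3.48  0.06  0.25] | before turn [-3.48  0.04  0.25]
```

```bash
python3 -m pendant '[[[-1,0.02,0.05,0,0,0,0],[-1,0.02,0.05,0,0,0,0],[-0.6,0,0.05,0,0,0,0],[-0.3,0,0.05,0,0,0,0],[0,0,0.05,0,0,0,0]]]' | grep -E "ee|rot|force|open"
for i in 1 2 3; do python3 -m pendant '[[[-0.15,0,0.1,0,0,0,0],[0,0,0.1,0,0,0,0]]]' | grep -E "ee|force"; done; python3 d.py
```

```text
ee_pos: [0.6183, 0.0347, 0.0311]
tcp_rot: [180.0, 0.1, -179.7]
wrist_force: [-0.3, -0.5, -1.0]
opening: 0.0288
ee_pos: [0.6194, 0.0346, 0.0283]
wrist_force: [0.2, 0.1, -2.3]
ee_pos: [0.6202, 0.0346, 0.0275]
wrist_force: [-2.4, -0.5, 11.7]
ee_pos: [0.6207, 0.0346, 0.0275]
wrist_force: [-0.8, 0.1, 4.3]
 red  [0.6116 0.1215] 2791.5 (69, 74)
 brass 0.055 [0.612 0.125] 556.5 (26, 26)
 brass 0.055 [0.6185 0.0355] 572.5 (27, 27)
 brass 0.05 [0.6155 0.1285] 599.0 (27, 27)
 brass 0.05 [0.622  0.0355] 617.0 (28, 27)
[0.6207 0.0346 0.0275] [ 179.9866    0.062  -179.6637]
```

Seated (z dropped 5 mm to 0.0275). Next the third disc, which was knocked aside.

```bash
python3 -m pendant '[[[0,0,0,0,0,0,55],[0,0,0,0,0,0,55],[0,0,0,0,0,0,55],[0,0,-2,0,0,0,55],[0,0,-3,0,0,0,55]]]' | grep -E "ee|force|open"; python3 -m pendant '[[[0,0,-3.5,0,0,0,55],[2.5,-3,-2,0,0,0,55],[2.5,-3,0,0,0,0,55],[2.5,-3,0,0,0,0,55],[2.5,-3,0,0,0,0,55]]]' | grep ee
python3 -m pendant '[[[3,-3,0,0,0,0,55],[0,-2,0,0,0,0,55],[0,0,0,0,0,0,55],[0,0,0,0,0,0,55]]]' | grep -E "ee|rot"
python3 d.py
python3 -c "
from h import *
go(.481,-.146,.06,180)"
```

```text
ee_pos: [0.617, 0.0344, 0.0725]
wrist_force: [0.8, -0.7, 0.4]
opening: 0.047
ee_pos: [0.5221, -0.0831, 0.1337]
ee_pos: [0.4878, -0.1387, 0.1349]
tcp_rot: [-179.9, 0.1, -179.5]
 red  [ 0.48   -0.1475] 4711.5 (78, 77)
 brass 0.055 [ 0.4805 -0.1475] 588.5 (27, 27)
 brass 0.05 [ 0.482  -0.1475] 615.5 (28, 27)
[ 0.4882 -0.1384  0.1348] [-179.8704    0.1349 -179.4585]
turn [-0.002  0.002  0.009] shift after turn cm [ 0.72 -0.76  7.48] | before turn [ 0.74 -0.73  7.48]
```

```bash
python3 -m pendant '[[[0.8,-0.9,2,0,0,0.009,55],[0,0,2,0,0,0,55],[0,0,1.5,0,0,0,55],[0,0,1,0,0,0,55],[0,0,0,0,0,0,55]]]' | grep -E "ee|rot|open"
python3 -c "
from h import *
go(.4805,-.1475,.033,180)"
```

```text
ee_pos: [0.4834, -0.1443, 0.068]
tcp_rot: [-179.9, 0.3, -179.7]
opening: 0.047
turn [-0.002  0.005  0.005] shift after turn cm [ 0.29 -0.32  3.5 ] | before turn [ 0.31 -0.31  3.5 ]
```

```bash
python3 -m pendant '[[[0.35,-0.35,1,0,0.005,0,55],[0,0,1,0,0,0,55],[0.1,0,0.8,0,0,0,55],[0.05,-0.05,0.6,0,0,0,55],[0,0,0,0,0,0,55]]]' | grep -E "ee|rot|open"
python3 -c "
from h import *
go(.4805,-.1475,.033,180)"
```

```text
ee_pos: [0.4795, -0.1472, 0.0319]
tcp_rot: [-179.9, 0.0, -179.5]
opening: 0.0466
turn [-0.002  0.     0.008] shift after turn cm [-0.1  -0.03 -0.11] | before turn [-0.1  -0.03 -0.11]
```

```bash
python3 -m pendant '[[[0,0,0,0,0,0,0],[0,0,0,0,0,0,0],[0,0,0,0,0,0,0],[0,0,0,0,0,0,0],[0,0,0,0,0,0,0]]]' 25 | grep -E "ee|force|open"
python3 -m pendant '[[[-1.5,-0.06,0.1,0,0,0,0],[-1.5,-0.06,0.1,0,0,0,0],[-1.5,-0.06,0.1,0,0,0,0],[-1.5,-0.06,0.1,0,0,0,0],[-1.5,-0.06,0.1,0,0,0,0]]]'|grep -E "ee|force|open"
python3 -m pendant '[[[-1.5,-0.06,0.08,0,0,0,0],[-1.5,-0.06,0.08,0,0,0,0],[-1,-0.06,0.08,0,0,0,0],[0,0,0.08,0,0,0,0]]]' | grep -E "ee|force|open"
python3 -c "
from h import *
go(.631,-.153,.03,180)"
```

```text
ee_pos: [0.4798, -0.1474, 0.0325]
wrist_force: [-0.2, 0.1, -1.5]
opening: 0.0288
ee_pos: [0.5552, -0.1506, 0.0318]
wrist_force: [-4.4, 0.2, 7.2]
opening: 0.0293
ee_pos: [0.6, -0.1527, 0.0318]
wrist_force: [-1.8, -0.6, 5.7]
opening: 0.0292
turn [-0.005  0.005  0.006] shift after turn cm [-3.1  -0.03  0.18] | before turn [-3.1  -0.05  0.2 ]
```

```bash
python3 -m pendant '[[[-1,0,0.08,0,0,0,0],[-1,0,0.08,0,0,0,0],[-0.5,0,0.08,0,0,0,0],[-0.2,0,0.05,0,0,0,0],[0,0,0.05,0,0,0,0]]]' | grep -E "ee|rot|force|open"
for i in 1 2 3 4; do python3 -m pendant '[[[-0.15,0,0.1,0,0,0,0],[0,0,0.1,0,0,0,0]]]' | grep -E "ee|force"; done; python3 d.py
```

```text
ee_pos: [0.6288, -0.1527, 0.0312]
tcp_rot: [-179.7, 0.4, -179.6]
wrist_force: [-0.1, 0.8, 4.4]
opening: 0.0292
ee_pos: [0.63, -0.1528, 0.0291]
wrist_force: [-0.1, 0.5, -2.5]
ee_pos: [0.6313, -0.1528, 0.0268]
wrist_force: [-1.8, 2.2, 10.8]
ee_pos: [0.6321, -0.153, 0.0268]
wrist_force: [-2.2, 2.0, 7.3]
ee_pos: [0.6322, -0.1531, 0.0268]
wrist_force: [-1.0, 0.4, 6.5]
 brass 0.055 [ 0.6295 -0.152 ] 570.0 (27, 26)
 brass 0.05 [ 0.633 -0.152] 629.5 (28, 28)
[ 0.6322 -0.1531  0.0268] [-179.6698    0.3288 -179.6888]
```

```bash
python3 -m pendant '[[[0,0,0,0,0,0,55],[0,0,0,0,0,0,55],[0,0,0,0,0,0,55],[0,0,-2,0,0,0,55],[0,0,-3,0,0,0,55]]]' | grep -E "force|open"; for i in 1 2; do python3 -m pendant '[[[0,0,-4,0,0,0,55],[1,3,-3,0,0,0,55],[1,3,-2,0,0,0,55],[1,3,0,0,0,0,55],[0,0,0,0,0,0,55]]]' | grep -E "ee|rot";done
python3 look.py w7 keeper_handle pocket0 disc0
python3 -m pendant '[[[-2,2,0,0,0,0,55],[-2,2,0,0,0,0,55],[0,0,0,0,0,0,55]]]' | grep -E "ee|rot"
python3 look.py w8 keeper_handle
python3 - <<'E'
from h import *
import pickle
r=[ray(*[pickle.load(open(n+".pkl","rb"))[i] for i in(0,1)],pickle.load(open(n+".pkl","rb"))[2]["keeper_handle"][0][0]) for n in("w7","w8")]
print(tri(r))
E
```

```text
wrist_force: [0.8, 0.1, -0.1]
opening: 0.047
ee_pos: [0.5988, -0.0617, 0.1677]
tcp_rot: [-179.8, 0.1, -180.0]
ee_pos: [0.5659, 0.0325, 0.2583]
tcp_rot: [-179.9, -0.2, 180.0]
keeper_handle [([270.8, 323.9], 0.76, [0.7108, -0.0177])]
pocket0 [([226.8, 247.9], 0.58, [0.6254, -0.0583])]
disc0 [([132.6, 251.6], 0.96, [0.6294, -0.1524]), ([418.3, 238.1], 0.87, [0.6149, 0.1307]), ([324.1, 245.4], 0.74, [0.6226, 0.0382])]
ee_pos: [0.6084, 0.0648, 0.2536]
tcp_rot: [-179.7, -0.5, 179.5]
keeper_handle [([233.4, 283.1], 0.79, [0.7017, -0.0223])]
[ 0.6753 -0.0092  0.0752]
```

View pics/w7.png

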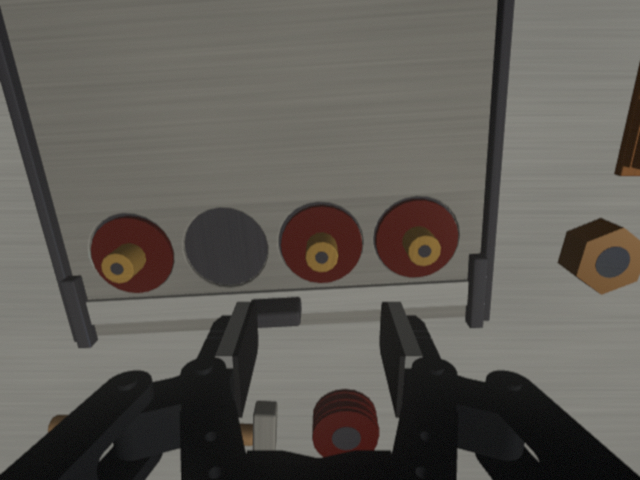

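```bash
for i in 1 2; do python3 -m pendant '[[[0,0,0,0,0,0.121,55],[0,0,0,0,0,0.121,55],[0,0,0,0,0,0.121,55],[0,0,0,0,0,0.121,55],[0,0,0,0,0,0.121,55]]]' | grep rot; done;  python3 -m pendant '[[[0,0,0,0,0,0.121,55],[0,0,0,0,0,0.121,55],[0,0,0,0,0,0.06,55],[0,0,0,0,0,0,55]]]' | grep -E "rot|ee"
python3 - <<'E'
from h import *
import pickle
for n in("w7","w8"):
    K,P,o=pickle.load(open(n+".pkl","rb")); print(atz(K,P,o["keeper_handle"][0][0],.0635))
K,P=cal("top");print(atz(K,P,(325.5,145),.0635),atz(K,P,(325,142),.0635)); K,P=cal("scene");print(atz(K,P,(279.3,291.3),.0635))
go(.682,-.011,.15,86.4)
print(bot.get_obs()["q"])
E
```

```text
tcp_rot: [-179.2, -0.4, 143.7]
tcp_rot: [-179.0, 0.2, 107.9]
ee_pos: [0.6008, 0.0425, 0.2515]
tcp_rot: [-179.0, 0.5, 89.4]
[ 0.6829 -0.0114  0.0635]
[ 0.68   -0.0113  0.0635]
[ 0.6758 -0.01    0.0635] [ 0.6819 -0.0089  0.0635]
[ 0.6876 -0.0066  0.0635]
turn [-0.017  0.01   0.052] shift after turn cm [-4.83  8.44 10.15] | before turn [-5.17  8.35 10.05]
[ 4.2538 14.1207 22.7226 99.6363 -0.4404 94.8645]
```

```bash
python3 -c "
from h import *
go(.682,-.009,.15,93.6)"
python3 -m pendant '[[[0,0,0,-0.017,0.01,-0.073,60],[-2.5,3.6,2,0,0,0,60],[-2.5,3.6,2,0,0,0,60],[-0.3,0.6,2,0,0,0,60],[0,0,0,0,0,0,60]]]'| grep -E "rot|ee"
python3 d.py
python3 - <<'E'
from h import *
K,P=cal("wrist",bot.get_obs());im=cv2.imread("pics/d.png")[:,:,::-1].copy()
g=ortho(im,K,P,.0635,xr=(.6,.75),yr=(-.1,.1)); cv2.imwrite("pics/k.png",cv2.resize(np.hstack([g,ortho(im,K,P,.0295,xr=(.6,.75),yr=(-.1,.1))]),None,fx=2,fy=2)[:,:,::-1])
go(.682,-.009,.036,93.6)
E
```

```text
turn [-0.018  0.009 -0.073] shift after turn cm [-5.65  7.78 10.15] | before turn [-4.97  8.35 10.05]
ee_pos: [0.6754, -0.0073, 0.1949]
tcp_rot: [179.9, -0.1, 94.3]
 red  [0.622  0.0355] 4587.5 (76, 77)
 brass 0.055 [0.6163 0.1202] 188.5 (26, 13)
 brass 0.055 [0.622  0.0365] 566.5 (26, 27)
 brass 0.055 [ 0.6366 -0.149 ] 276.0 (28, 20)
 brass 0.05 [0.6155 0.121 ] 193.5 (26, 13)
 brass 0.05 [0.6215 0.036 ] 582.0 (27, 28)
 brass 0.05 [ 0.6361 -0.1526] 289.0 (29, 20)
[ 0.6751 -0.0072  0.1967] [179.8116  -0.0614  94.2496]
turn [ 0.003 -0.001  0.011] shift after turn cm [-0.22  0.68 16.07] | before turn [-0.24  0.62 16.07]
```

View pics/k.png

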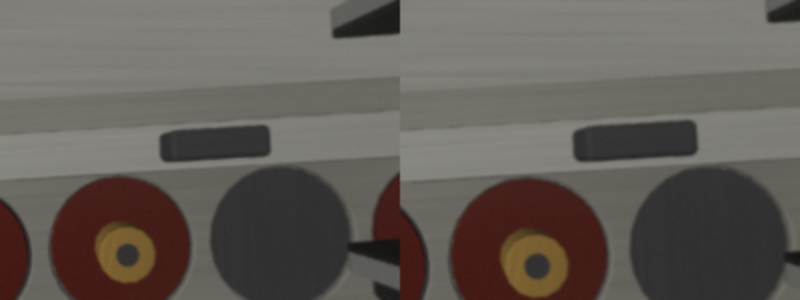

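```bash
python3 -m pendant '[[[0.1,0.3,3.5,0.003,0,0.011,50],[0,0,3.5,0,0,0,50],[0,0,3,0,0,0,50],[0,0,2,0,0,0,50],[0,0,0,0,0,0,50]]]'| grep -E "rot|ee"
python3 -c "
from h import *
go(.6785,-.010,.037,93.6)"
```

```text
ee_pos: [0.6771, -0.0067, 0.083]
tcp_rot: [179.4, -0.0, 93.9]
turn [ 0.01  -0.     0.005] shift after turn cm [-0.34  0.12  4.6 ] | before turn [-0.34  0.07  4.6 ]
```

```bash
python3 -m pendant '[[[-0.3,0.1,1,0.01,0,0.005,50],[0,0,1.2,0,0,0,50],[0,0,1.2,0,0,0,50],[0,0,0.7,0,0,0,50],[0,0,0,0,0,0,50]]]'| grep -E "rot|ee|force"
python3 -c "
from h import *
go(.6785,-.010,.037,93.6)"
```

```text
ee_pos: [0.6799, -0.0095, 0.0475]
tcp_rot: [179.6, 0.0, 93.7]
wrist_force: [0.4, -0.1, -0.5]
turn [0.008 0.    0.002] shift after turn cm [-0.04 -0.15  1.05] | before turn [-0.04 -0.15  1.05]
```

```bash
python3 -m pendant '[[[0,-0.15,0.5,0.008,0,0,50],[0,0,0.3,0,0,0,50],[0,0,0,0,0,0,50]]]'| grep -E "rot|ee|force"
python3 -m pendant '[[[0,0,0,0,0,0,0],[0,0,0,0,0,0,0],[0,0,0,0,0,0,0],[0,0,0,0,0,0,0],[0,0,0,0,0,0,0]]]' 30
python3 -m pendant '[[[0,0,0,0,0,0,0],[0,0,0,0,0,0,0]]]' 30
```

```text
ee_pos: [0.6789, -0.0096, 0.0399]
tcp_rot: [180.0, 0.0, 93.7]
wrist_force: [0.5, -0.2, -0.9]
time: 35.08
ee_pos: [0.6792, -0.0095, 0.0405]
tcp_rot: [180.0, 0.0, 93.7]
wrist_force: [-0.0, 0.2, -2.5]
opening: 0.0149
time: 35.25
ee_pos: [0.6792, -0.0095, 0.0404]
tcp_rot: [180.0, 0.0, 93.7]
wrist_force: [-0.0, -0.5, -0.6]
opening: 0.0154
```

Gripped the handle; now pull towards the robot (tool −y) in small steps until the stop.

```bash
for i in 1 2 3 4 5 6; do python3 -m pendant '[[[0,-0.25,0,0,0,0,0],[0,-0.25,0,0,0,0,0]]]' | grep -E "ee|force|open"; done
```

```text
ee_pos: [0.675, -0.0098, 0.0404]
wrist_force: [3.6, 0.6, -2.1]
opening: 0.0155
ee_pos: [0.6701, -0.0101, 0.0405]
wrist_force: [3.8, 1.7, -2.6]
opening: 0.015
ee_pos: [0.6647, -0.0104, 0.0404]
wrist_force: [4.1, 1.2, -2.1]
opening: 0.0153
ee_pos: [0.6591, -0.0108, 0.0405]
wrist_force: [4.5, -0.1, -2.1]
opening: 0.0153
ee_pos: [0.6587, -0.0108, 0.0405]
wrist_force: [23.2, 0.9, -13.6]
opening: 0.0151
ee_pos: [0.6588, -0.0108, 0.0405]
wrist_force: [21.4, 1.4, -11.7]
opening: 0.015
```

```bash
python3 -m pendant '[[[0,0,0,0,0,0,0],[0,0,0,0,0,0,50],[0,0,0,0,0,0,50],[0,0,0,0,0,0,50],[0,0,0,0,0,0,50]]]' | grep -E "ee|force|open"; python3 -m pendant '[[[0,0,-2,0,0,0,50],[0,0,-3,0,0,0,50],[0,0,-4,0,0,0,50],[0,0,-4,0,0,0,50],[0,0,-4,0,0,0,50]]]' | grep -E "ee|force|open"
python3 -m pendant '[[[0,-3,-4,0,0,0,50],[4,-3,-4,0,0,0,50],[4,-3,-4,0,0,0,50],[0,-3,0,0,0,0,50],[0,0,0,0,0,0,50]]]' | grep -E "ee|force|open"
python3 look.py w9 disc0 keeper_handle
python3 - <<'E'
from h import *
im,K,P=snap("top","top9.png")
a=cv2.imread("pics/w9.png");b=cv2.imread("pics/top9.png")[100:320,80:530]
sc=snap("scene","scene9.png")[0][:,:,::-1][180:380,160:540]
cv2.imwrite("pics/f.png",np.hstack([cv2.resize(cv2.rotate(a,cv2.ROTATE_90_COUNTERCLOCKWISE),(360,480)),np.vstack([cv2.resize(b,(440,240)),cv2.resize(sc,(440,240))])]))
E
```

```text
ee_pos: [0.6574, -0.0109, 0.0412]
wrist_force: [0.8, -0.1, 0.5]
opening: 0.0428
ee_pos: [0.6474, -0.0111, 0.2055]
wrist_force: [1.1, 0.5, -0.4]
opening: 0.0425
ee_pos: [0.5473, 0.0358, 0.3001]
wrist_force: [-1.2, -1.1, 0.2]
opening: 0.0425
disc0 [([387.2, 183.5], 0.91, [0.6232, 0.0369]), ([377.8, 340.0], 0.85, [0.6342, -0.1516]), ([391.2, 93.3], 0.67, [0.6167, 0.1259]), ([100.0, 442.0], 0.56, [0.2908, -0.3232])]
keeper_handle [([424.9, 244.8], 0.93, [0.6728, -0.0285])]
```

View pics/f.png

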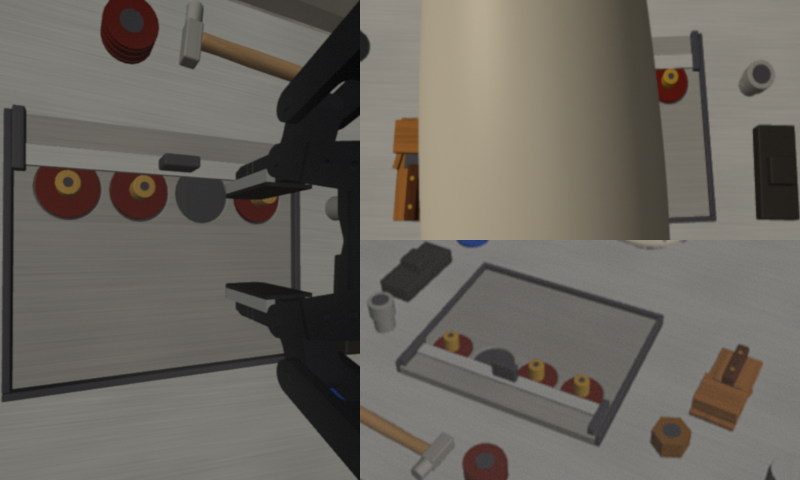

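```bash
python3 -c "
from h import *
o=bot.get_obs();print(o['time'],o['wrist_force']);print(bot.job_done())"
```

```text
37.75 [-0.4903 -0.0709  0.1486]
the job is handed in; nothing more can be done
None
```

The job is done and was handed in at 37.8 s.

- **Scraper:** it went into its rack first, since it lay between the discs and the pockets. I pushed the blade in until it met the back, at about 14 N, laid it flat and let go. The last scene view shows it lying in the rack.
- **Discs:** three red discs were there, and I slid them along the plate into pockets 3, 2 and 0. One was knocked about 5 cm aside during the run, so I measured it again before sliding it. The fingertips dropped 5 mm as each disc went in. The last views show all three flat in their pockets, with pocket 1 empty.
- **Keeper:** I pulled it 20.5 mm until it met its stop at about 23 N. It now covers the disc rims.
- **Everything else:** I left the blue look-alike and the bystanders alone. Those in view at the end looked unmoved.

Checks that fell short:
- In the last top view the arm hid most of the plate, so the end state rests on the wrist and scene views.
- The height I measured for the keeper handle came out about 12 mm too high (75 mm against 63.5 mm). I used the stated height and placed the grip from a close view instead.
- The cameras disagreed by 2 to 4 mm on where the rack was, so I relied on contact force to know the blade had reached the back.

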